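# Return the tried-on spectacle frames in sequence

### The arm

A 6-joint arm with a two-finger parallel gripper is mounted at the origin on the work surface. World frame = base frame: x ahead of the robot, y to its left, z up, the work surface at z = 0. Lengths are in m, angles in rad, forces in N, time in s.
With the tool pointing down it reaches from about 0.3 to 0.875 m from the base axis. Payload 6.4 kg.
Tool frame: the origin (TCP) lies where the fingers leave the gripper's body, on its centre line; the fingertips stand 73 mm ahead of it and the grasp point (between the pads) lies 54 mm ahead of it; z points along the fingers, y is the line along which they close (so a half turn about z gives the same grasp; the last joint's range is limited). The gripper opens to 85 mm and grips with 20 to 120 N. Pads are 22 mm wide; open, the fingers measure 114 mm over their backs; the gripper's body (76 mm by 85 mm) begins 54 mm behind the grasp point. The pads swing forward as they close: fully open they stand 13 mm farther back than shut.
Start: joints at [-1.364, 0.181, 1.607, -0, 1.354, -0.206], TCP at [0.231, -0.527, 0.304] pointing down, gripper open.
Joint ranges: [-2.99, 2.99], [-0.89, 2.07], [0.3, 2.58], [-1.14, 4.28], [0, 2.63], [-3.12, 3.12]. Speed limits (rad/s): [2.57, 2.57, 3.01, 3.14, 3.14, 3.14].

### API

Orientations are given as a unit quaternion [w, x, y, z].
In Python, from bench import ctrl gives the robot as it stands.
- The arm moves only by the tool carry_out, never from a script. Its argument "steps" is one flat list of numbers, 7 for each row, row after row: the shift along the tool's x, y, z in m, then the turn, a rotation vector about the tool's x, y, z in rad, then the opening, from 0 (shut) to 1 (fully open). In form: [dx, dy, dz, wx, wy, wz, claw, dx, dy, dz, wx, wy, wz, claw, ...]. A call has 1 to 20 rows; each row is the pose to reach, as a shift and turn from the pose commanded when the call began, along the tool's axes at that moment; what a row does not reach only later rows make up. A row lasts 1/10 s, in which the tool goes at most 50 mm and 8.59 degrees, less where a joint would pass 70% of its speed; a pose out of reach is approached as far as the arm can. A call with a gripper value outside its range is refused whole. The fingers move at their own pace and stop on an object; the grip force is fixed at half the most. Time passes only in rows, so rows that repeat a pose let the fingers close. It gives the time, the measured TCP pose, the force, the opening and the grip force at its end, in the units of the state.
- ctrl.get_obs(): the state, without advancing time (a new reading comes with each control period).
- ctrl.camera(name): name is "side" or "top"; returns the picture (480x640x3 uint8, red, green, blue); there is no depth.
- ctrl.camera_params(name): a dict with "vertical_fov" (degrees; the focal length in pixels is half the picture's height over the tangent of half this angle, whatever the lens; pixels are square), "cx", "cy" (the principal point, pixels), "cam_to_world" (4x4, takes a point from camera to world coordinates). Camera axes: x right, y down, z forward; pixel columns grow to the right and rows downward; lengths in m; the calibration is good to about 2 mm. A picture is of the moment at which its call begins. camera_params takes no time and is no camera call.
- ctrl.hand_in(): hands the job in; it is judged then, once.
The state is a dict: "time_s": time; "q": joint angles; "dq": joint speeds; "joint_efforts": joint torques, N m; "eef_pos": TCP position; "eef_rot": TCP orientation; "wrist_force": force on the tool from outside, world axes, zero at the start; "torque": the same for the moment, N m; "opening": opening from 0.0 (shut) to 1.0 (fully open); "grasp_force": force on a finger pad.
Only numpy, scipy, OpenCV 4.12 (cv2) and the standard library are available. Lean on these libraries where they do the work, as an engineer would, in place of code of your own. Each camera call takes 0.05 s, during which the arm holds its last target. There are 200 camera calls.

### The job

Move the four folded spectacle frames from the wooden try-on rack to the frosted white return rack and keep their sequence counted from the red knobs: the frame that stands at the red-knob end of the wooden rack goes into the lane at the red-knob end of the white rack, the next one into the next lane, and so on, so the row comes out in the same or the reverse order depending on which end of the white rack has the red knob. Leave every frame released, standing upright on its rims in the middle of its own lane and lengthwise along it (either way round), and never tip one over on the way.

Things in the scene. Friction and masses are not known exactly. Their poses are not given: they have to be found in the camera images.
- cream_centre (a point): Centre (mid-length, mid-depth, half-way up) of the cream oval folded spectacle frame. Each frame (all sizes in mm): 138 long (its x), 28 deep (its y), 40 high (z up), 35 g, rigid; underside 20 below this point. Bridge on its -y face, folded temples on +y. Grip from above across the 28 depth at mid-length: bridge and temples lie 4 to 12 above this point.
- black_centre (a point): Centre (mid-length, mid-depth, half-way up) of the matte black metal, rectangular folded spectacle frame. Sizes, axes and grip as the cream one. Frames start in a row on the wooden try-on rack, about 76 mm apart.
- red_centre (a point): Centre (mid-length, mid-depth, half-way up) of the red, round folded spectacle frame. Sizes, axes and grip as the cream one.
- green_centre (a point): Centre (mid-length, mid-depth, half-way up) of the green, swept-up folded spectacle frame. Sizes, axes and grip as the cream one.
- tag_cream: Cream colour tag, fixed, 20 x 34 mm, 5 thick; origin: centre of underside. Like every tag it starts 86 mm from the middle of the frame of its colour, on that frame's -x end (robot side), on the wooden rack, and stays there. Its y axis runs along the row, within 0.25 rad of world y.
- tag_black: Black colour tag, fixed, 20 x 34 mm, 5 thick; origin: centre of underside. The wooden rack (200 x 330 mm, 12 high, dividers 3 high) has its own red knob, always at its +y end (left as the robot sees it), so the tag with the greatest y along the tags' y axis marks the frame next to that knob.
- tag_red: Red colour tag, fixed, 20 x 34 mm, 5 thick; origin: centre of underside, on the robot side of the frame of its colour.
- tag_green: Green colour tag, fixed, 20 x 34 mm, 5 thick; origin: centre of underside, on the robot side of the frame of its colour.
- return_rack: Frosted white return rack, fixed, in mm 200 (its x) x 330 (its y), 12 high; origin: centre of underside, z up. Four lanes along its x, each with a 146 x 38 blue-grey felt strip, centred at x = 0, y = -114, -38, 38, 114; lane floor 12 above the origin. Dividers at y = -76, 0, 76 are 4 wide and stand 3 above the floor.
- knob_red: Red knob of the white return rack, fixed, 20 mm diameter, 18 high, origin at its underside. It stands at the robot-side corner at either end of that rack (rack x = -82, y = +152 or -152: varies); a pale knob is at the other end. (The wooden rack's red knob is not listed.)

How it is judged:
By the outcome, as a careful person would: the job done as asked, in the order asked, and still so for the second after the job is handed in, with the robot touching nothing.
It also fails if it takes over 109 s, if anything falls off the work surface, if the arm or the gripper's body presses on something with over 40 N, if the wrist force passes 120 N, or if a joint passes its speed limit or range.

## Working session

There is one attempt and no reset: what is moved stays moved. The work goes in short steps, Python scripts to look and compute and a tool call to move; the robot and the scene stay as the last step left them, time stands still between calls to the robot, and variables do not carry over. Pictures are saved under pics/ and viewed, at most 14 in all, crops included, and the job is handed in when it is done.

Besides the shell and the picture viewer there is one more tool, called after "Request:" as a command line: name --argument value ..., lists and objects as JSON in quotes. carry_out: Moves the arm, as the interface text tells. Its arguments: {"type":"object","properties":{"steps":{"type":"array"}},"required":["steps"]}

```bash
mkdir -p pics; python3 - <<'E'
from bench import ctrl
import cv2,numpy as np
for n in("top","side"):
    im=ctrl.camera(n); cv2.imwrite(f"pics/{n}0.png",im[:,:,::-1]); p=ctrl.camera_params(n); print(n,p["vertical_fov"],p["cx"],p["cy"],np.round(p["cam_to_world"],3).tolist(), [k for k in p])
o=ctrl.get_obs(); print(o["eef_pos"],o["eef_rot"],o["opening"],o["time_s"])
E
```

```text
top 55.215511807468694 319.87606693523435 241.20866068551516 [[0.006, -0.992, 0.123, 0.389], [-0.999, -0.011, -0.038, 0.015], [0.039, -0.123, -0.992, 0.833], [0.0, 0.0, 0.0, 1.0]] ['vertical_fov', 'cx', 'cy', 'cam_to_world']
side 50.07273024976622 314.9161899691758 232.9814783321197 [[-0.994, -0.07, 0.087, 0.415], [-0.111, 0.699, -0.707, 0.621], [-0.011, -0.712, -0.702, 0.698], [0.0, 0.0, 0.0, 1.0]] ['vertical_fov', 'cx', 'cy', 'cam_to_world']
[ 0.23060966 -0.52631393  0.30309125] [-7.82481586e-04  9.78780774e-01  2.04908723e-01  7.60158186e-06] 1.0003459233117327 0.1
```

View pics/top0.png

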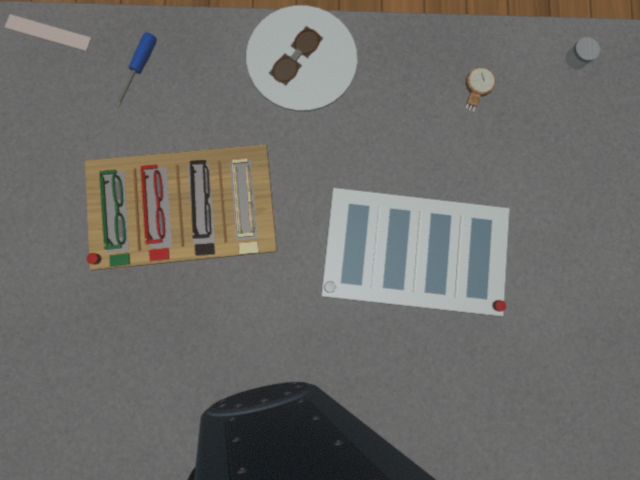

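View pics/side0.png

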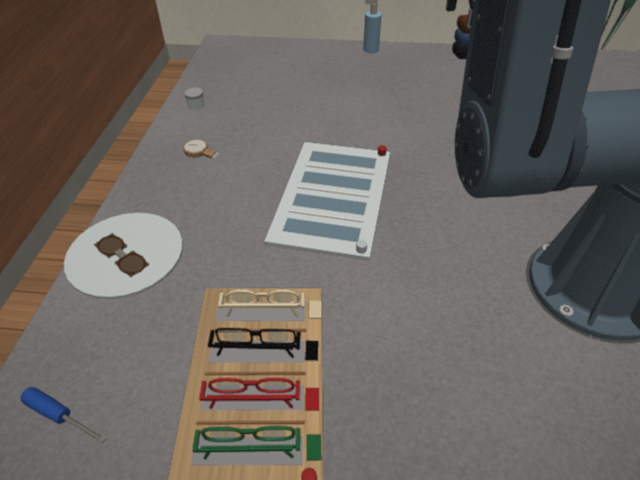

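Wooden rack from its red knob (left, px 93,258): green, red, black, cream. The white rack's red knob is at its right end (px 500,305, −y), so green goes to lane y=-114, red to -38, black to +38 and cream to +114. Next I'll measure positions.

```bash
cat > h.py <<'E'
from bench import ctrl
import cv2,numpy as np
def K(n):
    p=ctrl.camera_params(n); f=240/np.tan(np.radians(p["vertical_fov"]/2)); return f,p["cx"],p["cy"],np.array(p["cam_to_world"])
def cast(n,uv,z):
    f,cx,cy,T=K(n); uv=np.atleast_2d(uv).astype(float)
    d=np.c_[(uv[:,0]-cx)/f,(uv[:,1]-cy)/f,np.ones(len(uv))]@T[:3,:3].T
    return T[:3,3]+d*((z-T[2,3])/d[:,2])[:,None]
def comps(m,lo=60):
    k,l,s,c=cv2.connectedComponentsWithStats(m.astype(np.uint8)); return [(s[i],c[i],l==i) for i in range(1,k) if s[i,4]>=lo]
E
python3 - <<'E'
from h import *
im=cv2.imread("pics/top0.png"); h=cv2.cvtColor(im,cv2.COLOR_BGR2HSV); H,S,V=[h[...,i].astype(int) for i in range(3)]
for n in("top","side"):
    i2=cv2.imread(f"pics/{n}0.png"); hh=cv2.cvtColor(i2,cv2.COLOR_BGR2HSV).astype(int); A,B,C=hh[...,0],hh[...,1],hh[...,2]
    roi=np.zeros(A.shape,bool)
    if n=="top": roi[180:320,320:515]=1
    else: roi[140:255,265:392]=1
    P=[]
    for s,c,l in comps(roi&(A>90)&(A<115)&(B>60)&(C>60),200):
        w=cast(n,c,.012)[0]; P.append(w); print(n,"felt",s[4],np.round(c,1),np.round(w,4), [round(float(x),4) for x in cv2.minAreaRect(cast(n,np.argwhere(l)[:,::-1],.012)[:,:2].astype(np.float32))[1]])
    P=np.array(P); P=P[np.argsort(P[:,1])]; print("centre",P.mean(0),"step",np.diff(P[:,:2],axis=0).round(4).tolist(),"yaw",np.arctan2(-(P[-1]-P[0])[0],(P[-1]-P[0])[1]))
    # knobs/tags/frames
    for nm,m in dict(green=(A>50)&(A<85)&(B>90),red=((A<8)|(A>172))&(B>140),black=(C<45),cream=(A>15)&(A<35)&(B<110)&(C>190)).items():
        r=np.zeros(A.shape,bool)
        if n=="top": r[140:275,80:280]=1
        else: r[285:480,170:330]=1
        for s,c,l in comps(m&r,25):
            px=np.argwhere(l)[:,::-1]; w=cast(n,px,.017)[:,:2].astype(np.float32); (a,b),d,t=cv2.minAreaRect(w)
            print(n,nm,s.tolist(),np.round(c,1),"z17",np.round(cast(n,c,.017)[0][:2],4),"rect",np.round([a,b,*d,t],3))
E
python3 -c "
import cv2
a=cv2.imread('pics/top0.png')[145:272,80:280];cv2.imwrite('pics/crop.png',cv2.resize(a,None,fx=4,fy=4,interpolation=cv2.INTER_CUBIC))"
```

```text
Traceback (most recent call last):
IndexError: too many indices for array: array is 1-dimensional, but 2 were indexed
```

View pics/crop.png

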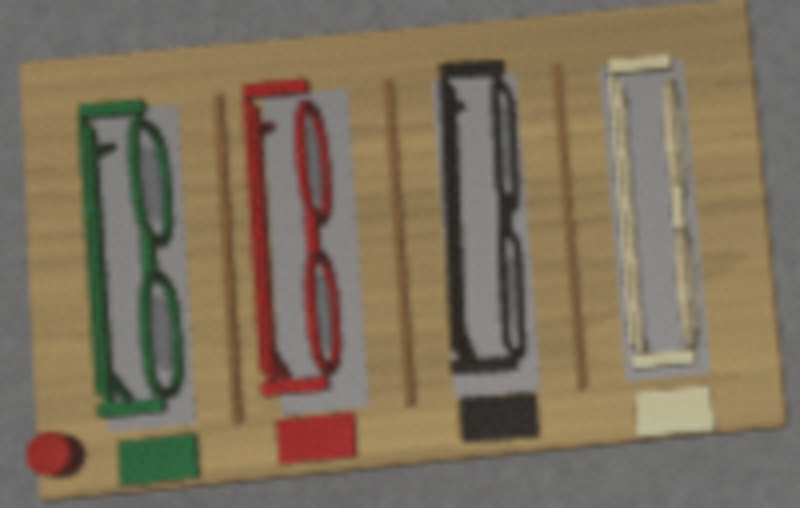

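The crop shows each frame's two end bars clearly (crop px, 4x). I'll cast their corners at bar height and compare with the tags.

```bash
python3 - <<'E'
from h import *
C=dict(green=[(79,104),(145,100),(166,410),(99,416)],red=[(243,87),(308,80),(328,388),(262,396)],black=[(440,66),(503,61),(523,366),(452,372)],cream=[(608,62),(670,55),(694,360),(634,368)])
for k,c in C.items():
    p=cast("top",(np.array(c)+.5)/4-.5+[80,145],.044)[:,:2]; top=(p[0]+p[1])/2; bot=(p[2]+p[3])/2; d=top-bot
    print(k,"ctr",p.mean(0).round(4),"len",np.linalg.norm(d).round(4),"dep",np.linalg.norm(p[0]-p[1]).round(4),"yaw",np.arctan2(d[1],d[0]).round(3))
for n,r,pt in(("top",(180,320,320,515),(355,245)),("side",(140,255,265,392),(340,160))):
    im=cv2.imread(f"pics/{n}0.png"); h=cv2.cvtColor(im,cv2.COLOR_BGR2HSV).astype(int); A,B,Cc=h[...,0],h[...,1],h[...,2]
    print(h[pt[1],pt[0]])
    roi=np.zeros(A.shape,bool); roi[r[0]:r[1],r[2]:r[3]]=1
    v=h[pt[1],pt[0]]; P=[]
    for s,c,l in comps(roi&(abs(A-v[0])<10)&(abs(B-v[1])<45)&(abs(Cc-v[2])<40),200):
        w=cast(n,c,.012)[0]; P.append(w); print(n,"felt",s[4],np.round(w,4),np.round(cv2.minAreaRect(cast(n,np.argwhere(l)[:,::-1],.012)[:,:2].astype(np.float32))[1],4))
    P=np.array(P); P=P[np.argsort(P[:,1])]; e=P[-1]-P[0]; print("centre",P.mean(0),"span",np.linalg.norm(e),"yaw",np.arctan2(-e[0],e[1]))
    for nm,m in dict(green=(A>50)&(A<85)&(B>90),red=((A<8)|(A>172))&(B>140),black=(Cc<60)).items():
        q=np.zeros(A.shape,bool)
        if n=="top": q[240:268,100:235]=1
        else: q[335:465,303:323]=1
        for s,c,l in comps(m&q,100): print(n,nm,s[4],cast(n,c,.017)[0][:2].round(4))
print("cream tag",cast("top",[80+674/4,145+411/4],.017)[0][:2].round(4))
E
```

```text
green ctr [0.5398 0.3448] len 0.1366 dep 0.0281 yaw 0.124
red ctr [0.5494 0.2762] len 0.1361 dep 0.028 yaw 0.112
black ctr [0.5601 0.1935] len 0.1355 dep 0.0274 yaw 0.089
cream ctr [0.5634 0.1194] len 0.1363 dep 0.0273 yaw 0.106
[100  54 137]
top felt 1784 [ 0.4865 -0.0804  0.012 ] [0.0405 0.1481]
top felt 1792 [ 0.4786 -0.156   0.012 ] [0.0407 0.1482]
top felt 1789 [ 0.471  -0.2317  0.012 ] [0.0411 0.1483]
top felt 1762 [ 0.4632 -0.3072  0.012 ] [0.041  0.1483]
centre [ 0.4747991  -0.19381316  0.012     ] span 0.22800168497489326 yaw -0.10211277008626342
top green 195 [0.4548 0.3354]
top red 211 [0.4649 0.2671]
top black 164 [0.4749 0.1876]
[ 99  55 130]
side felt 706 [ 0.4641 -0.3072  0.012 ] [0.0408 0.1464]
side felt 812 [ 0.4721 -0.2314  0.012 ] [0.0402 0.1466]
side felt 931 [ 0.4798 -0.1558  0.012 ] [0.0401 0.1466]
side felt 1093 [ 0.4876 -0.08    0.012 ] [0.0398 0.1466]
centre [ 0.47588664 -0.19358171  0.012     ] span 0.22845733694712814 yaw -0.1030516845095726
side green 349 [0.456  0.3381]
side red 297 [0.4662 0.2699]
side black 220 [0.4761 0.1903]
cream tag [0.4776 0.1099]
```

```bash
cat > d.py <<'E'
import sys; from bench import ctrl; import numpy as np
from scipy.spatial.transform import Rotation as R
o=ctrl.get_obs(); w,*v=o["eef_rot"]; Q=R.from_quat([*v,w])
print("t",o["time_s"],"pos",np.round(o["eef_pos"],4),"open",round(o["opening"],3),"grip",o["grasp_force"],"toolx yaw",np.arctan2(*Q.as_matrix()[[1,0],0]).round(4),"q",np.round(o["q"],2))
a=list(map(float,sys.argv[1:]))
while a:
    p,yaw,a=a[:3],a[3],a[4:]
    T=R.from_matrix(np.array([[np.cos(yaw),np.sin(yaw),0],[np.sin(yaw),-np.cos(yaw),0],[0,0,-1]]).astype(float))
    print("shift",Q.inv().apply(np.array(p)-o["eef_pos"]).round(4),"turn",(Q.inv()*T).as_rotvec().round(4))
E
python3 d.py .5405 .346 .18 .107
```

```text
t 0.1 pos [ 0.2306 -0.5263  0.3031] open 1.0 grip 0.0 toolx yaw 0.4127 q [-1.36  0.18  1.61  0.    1.35 -0.21]
shift [ 0.6337 -0.6746  0.1243] turn [-1.600e-03 -1.000e-04  3.057e-01]
```

Request:
carry_out --steps '[0.634, -0.675, 0.06, 0, 0, 0.306, 0.65, 0.634, -0.675, 0.06, 0, 0, 0.306, 0.65, 0.634, -0.675, 0.06, 0, 0, 0.306, 0.65, 0.634, -0.675, 0.06, 0, 0, 0.306, 0.65, 0.634, -0.675, 0.06, 0, 0, 0.306, 0.65, 0.634, -0.675, 0.06, 0, 0, 0.306, 0.65, 0.634, -0.675, 0.06, 0, 0, 0.306, 0.65, 0.634, -0.675, 0.06, 0, 0, 0.306, 0.65, 0.634, -0.675, 0.06, 0, 0, 0.306, 0.65, 0.634, -0.675, 0.06, 0, 0, 0.306, 0.65, 0.634, -0.675, 0.06, 0, 0, 0.306, 0.65, 0.634, -0.675, 0.06, 0, 0, 0.306, 0.65, 0.634, -0.675, 0.06, 0, 0, 0.306, 0.65, 0.634, -0.675, 0.06, 0, 0, 0.306, 0.65, 0.634, -0.675, 0.06, 0, 0, 0.306, 0.65, 0.634, -0.675, 0.06, 0, 0, 0.306, 0.65, 0.634, -0.675, 0.06, 0, 0, 0.306, 0.65, 0.634, -0.675, 0.06, 0, 0, 0.306, 0.65, 0.634, -0.675, 0.06, 0, 0, 0.306, 0.65, 0.634, -0.675, 0.06, 0, 0, 0.306, 0.65]'

```text
time_s: 2.1
eef_pos: [0.5405, 0.3492, 0.2425]
eef_rot: [-0.0, 0.998, 0.055, -0.0]
wrist_force: [-0.5, -0.5, -0.8]
opening: 0.655
grasp_force: 0.0
```

```bash
python3 d.py .5405 .346 .17 .107 .5405 .346 .093 .107
```

```text
t 2.1 pos [0.5405 0.3492 0.2425] open 0.655 grip 0.0 toolx yaw 0.1102 q [0.39 0.39 1.48 0.   1.28 1.85]
shift [-0.0003  0.0032  0.0725] turn [-0.0006  0.001   0.0032]
shift [-0.0002  0.0033  0.1495] turn [-0.0006  0.001   0.0032]
```

Request:
carry_out --steps '[0, 0, 0.03, 0, 0, 0, 0.65, 0, 0, 0.06, 0, 0, 0, 0.65, 0, 0, 0.08, 0, 0, 0, 0.65, 0, 0, 0.08, 0, 0, 0, 0.65, 0, 0, 0.08, 0, 0, 0, 0.65]'

```text
time_s: 2.6
eef_pos: [0.5406, 0.3454, 0.164]
eef_rot: [0.0, 0.999, 0.053, -0.0]
wrist_force: [-0.2, -1.1, 0.7]
opening: 0.649
grasp_force: 0.0
```

```bash
python3 - <<'E'
from h import *
im=ctrl.camera("side"); cv2.imwrite("pics/s1.png",cv2.resize(im[200:480,100:420,::-1],None,fx=2,fy=2))
E
python3 d.py .5405 .346 .093 .107
```

```text
t 2.65 pos [0.5412 0.3457 0.1651] open 0.652 grip 0.0 toolx yaw 0.1064 q [ 0.38  0.47  1.53 -0.    1.14  1.85]
shift [-0.0008 -0.0003  0.0721] turn [-0.0003 -0.0013 -0.0006]
```

View pics/s1.png

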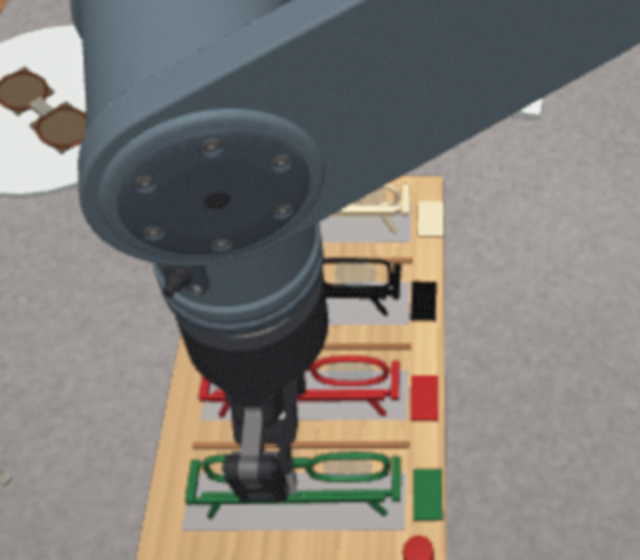

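The gripper is settled over the middle of the green frame (crop px ~265,480). Descend, close, lift.

Request:
carry_out --steps '[0, 0, 0.02, 0, 0, 0, 0.65, 0, 0, 0.04, 0, 0, 0, 0.65, 0, 0, 0.06, 0, 0, 0, 0.65, 0, 0, 0.072, 0, 0, 0, 0.65, 0, 0, 0.072, 0, 0, 0, 0.65, 0, 0, 0.072, 0, 0, 0, 0.5, 0, 0, 0.072, 0, 0, 0, 0.42, 0, 0, 0.072, 0, 0, 0, 0.36, 0, 0, 0.072, 0, 0, 0, 0.3, 0, 0, 0.072, 0, 0, 0, 0.2, 0, 0, 0.072, 0, 0, 0, 0.1, 0, 0, 0.072, 0, 0, 0, 0, 0, 0, 0.072, 0, 0, 0, 0, 0, 0, 0.072, 0, 0, 0, 0]'

```text
time_s: 4.05
eef_pos: [0.5414, 0.3463, 0.0933]
eef_rot: [-0.0, 0.999, 0.053, 0.001]
wrist_force: [-0.1, 0.1, 6.5]
opening: 0.314
grasp_force: 58.9
```

Request:
carry_out --steps '[0, 0, -0.01, 0, 0, 0, 0, 0, 0, -0.03, 0, 0, 0, 0, 0, 0, -0.06, 0, 0, 0, 0, 0, 0, -0.09, 0, 0, 0, 0, 0, 0, -0.11, 0, 0, 0, 0, 0, 0, -0.11, 0, 0, 0, 0, 0, 0, -0.11, 0, 0, 0, 0]'

```text
time_s: 4.75
eef_pos: [0.5406, 0.3459, 0.2021]
eef_rot: [-0.0, 0.999, 0.053, 0.0]
wrist_force: [-0.2, -1.0, -1.3]
opening: 0.314
grasp_force: 58.9
```

```bash
python3 - <<'E'
from h import *
im=ctrl.camera("side"); cv2.imwrite("pics/s2.png",cv2.resize(im[200:480,100:420,::-1],None,fx=2,fy=2))
E
python3 d.py .4636 -.3072 .203 -.1026
```

```text
t 4.8 pos [0.54   0.3457 0.2009] open 0.314 grip 58.91438126564026 toolx yaw 0.1068 q [0.38 0.43 1.51 0.   1.2  1.85]
shift [-0.1456  0.641  -0.0016] turn [0.0006 0.0015 0.2094]
```

View pics/s2.png

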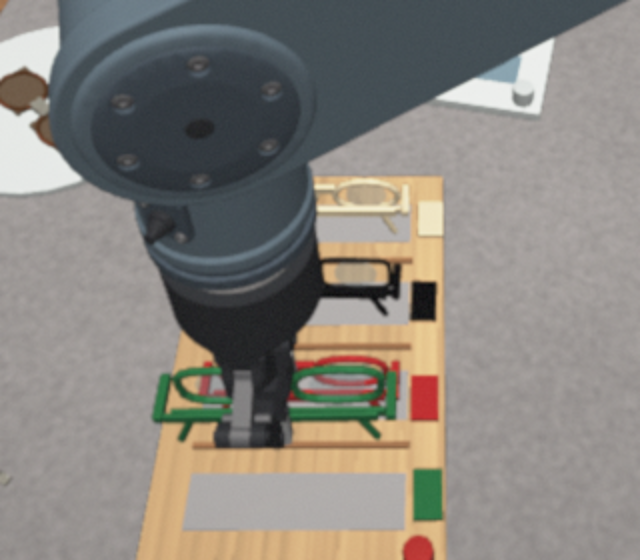

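Green hangs level in the fingers (temple bar at crop px 157–395, row ~412). I'll check its lengthwise offset relative to the tool in the two views while holding.

```bash
cat > off.py <<'E'
import sys
from h import *
# end pixels of held frame of colour c in both views: extreme of mask along image axis, cast at bar height, relative to TCP
col=sys.argv[1]; o=ctrl.get_obs(); tcp=np.array(o["eef_pos"]); z=tcp[2]-.093+.040
w,x,y,_=o["eef_rot"]; yaw=2*np.arctan2(y,x); e=np.array([np.cos(yaw),np.sin(yaw)])
for n in("top","side"):
    im=ctrl.camera(n)[:,:,::-1]; h=cv2.cvtColor(np.ascontiguousarray(im),cv2.COLOR_BGR2HSV).astype(int); A,B,C=h[...,0],h[...,1],h[...,2]
    m=dict(green=(A>50)&(A<85)&(B>90),red=((A<8)|(A>172))&(B>140),black=(C<60),cream=(A>15)&(A<35)&(B<110)&(C>150))[col]
    px=np.argwhere(m)[:,::-1]; p=cast(n,px,z)[:,:2]-tcp[:2]
    a=p@e; b=p@np.array([-e[1],e[0]]); k=(abs(b)<.024)&(abs(a)<.085)
    a,b=a[k],b[k]; print(n,len(a),"along",np.percentile(a,[0.5,99.5]).round(4),"mid",(np.percentile(a,[.5,99.5]).mean()).round(4),"across",np.percentile(b,[1,99]).round(4))
E
python3 off.py green
```

```text
top 510 along [-0.0691  0.0676] mid -0.0007 across [-0.0235  0.0145]
side 1178 along [-0.0683  0.0682] mid -0.0 across [-0.0178  0.0216]
```

Request:
carry_out --steps '[-0.01, 0.03, 0, 0, 0, 0.01, 0, -0.146, 0.641, 0, 0, 0, 0.209, 0, -0.146, 0.641, 0, 0, 0, 0.209, 0, -0.146, 0.641, 0, 0, 0, 0.209, 0, -0.146, 0.641, 0, 0, 0, 0.209, 0, -0.146, 0.641, 0, 0, 0, 0.209, 0, -0.146, 0.641, 0, 0, 0, 0.209, 0, -0.146, 0.641, 0, 0, 0, 0.209, 0, -0.146, 0.641, 0, 0, 0, 0.209, 0, -0.146, 0.641, 0, 0, 0, 0.209, 0, -0.146, 0.641, 0, 0, 0, 0.209, 0, -0.146, 0.641, 0, 0, 0, 0.209, 0, -0.146, 0.641, 0, 0, 0, 0.209, 0, -0.146, 0.641, 0, 0, 0, 0.209, 0, -0.146, 0.641, 0, 0, 0, 0.209, 0, -0.146, 0.641, 0, 0, 0, 0.209, 0, -0.146, 0.641, 0, 0, 0, 0.209, 0, -0.146, 0.641, 0, 0, 0, 0.209, 0, -0.146, 0.641, 0, 0, 0, 0.209, 0, -0.146, 0.641, 0, 0, 0, 0.209, 0]'

```text
time_s: 6.9
eef_pos: [0.4641, -0.3062, 0.202]
eef_rot: [0.0, 0.999, -0.05, 0.0]
wrist_force: [-0.1, -0.2, -1.0]
opening: 0.31
grasp_force: 59.0
```

```bash
python3 off.py green; python3 d.py .4636 -.3072 .093 -.1026
```

```text
top 494 along [-0.0677  0.0681] mid 0.0002 across [-0.0174  0.0141]
side 262 along [-0.0674  0.0678] mid 0.0002 across [-0.0218  0.022 ]
t 7.0 pos [ 0.464  -0.3066  0.202 ] open 0.314 grip 58.992768824100494 toolx yaw -0.1015 q [-0.8   0.25  1.74  0.    1.15  0.88]
shift [-0.0004  0.0007  0.109 ] turn [ 0.0001 -0.0002  0.0011]
```

Request:
carry_out --steps '[0, 0.001, 0.03, 0, 0, 0, 0, 0, 0.001, 0.06, 0, 0, 0, 0, 0, 0.001, 0.085, 0, 0, 0, 0, 0, 0.001, 0.098, 0, 0, 0, 0, 0, 0.001, 0.105, 0, 0, 0, 0, 0, 0.001, 0.109, 0, 0, 0, 0, 0, 0.001, 0.109, 0, 0, 0, 0, 0, 0.001, 0.109, 0, 0, 0, 0]'

```text
time_s: 7.8
eef_pos: [0.4644, -0.3086, 0.0941]
eef_rot: [0.001, 0.999, -0.051, 0.001]
wrist_force: [-0.1, 0.3, 0.1]
opening: 0.316
grasp_force: 59.1
```

Request:
carry_out --steps '[0, 0, 0, 0, 0, 0, 0.33, 0, 0, 0, 0, 0, 0, 0.38, 0, 0, 0, 0, 0, 0, 0.45, 0, 0, 0, 0, 0, 0, 0.55, 0, 0, 0, 0, 0, 0, 0.65, 0, 0, 0, 0, 0, 0, 0.65, 0, 0, -0.02, 0, 0, 0, 0.65, 0, 0, -0.05, 0, 0, 0, 0.65, 0, 0, -0.08, 0, 0, 0, 0.65, 0, 0, -0.11, 0, 0, 0, 0.65, 0, 0, -0.11, 0, 0, 0, 0.65]'

```text
time_s: 8.9
eef_pos: [0.4656, -0.3098, 0.2077]
eef_rot: [0.003, 0.999, -0.051, 0.003]
wrist_force: [0.0, -0.3, 0.9]
opening: 0.654
grasp_force: 0.0
```

```bash
python3 - <<'E'
from h import *
im=ctrl.camera("side"); cv2.imwrite("pics/s3.png",cv2.resize(im[100:300,220:470,::-1],None,fx=3,fy=3))
E
python3 d.py .5510 .2774 .203 .107 
```

```text
t 8.95 pos [ 0.4647 -0.309   0.2053] open 0.654 grip 0.0 toolx yaw -0.1021 q [-0.8   0.25  1.74 -0.    1.15  0.87]
shift [ 2.600e-02 -5.921e-01  5.000e-04] turn [ 0.0037 -0.0035 -0.2091]
```

View pics/s3.png

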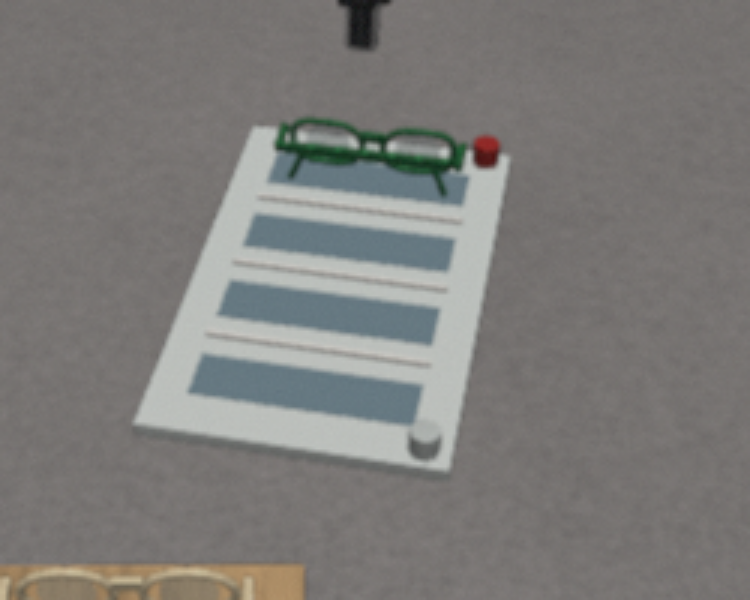

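Green stands upright in its lane (crop px 370,145). Now red.

Request:
carry_out --steps '[0.026, -0.592, 0, 0.004, -0.004, -0.209, 0.65, 0.026, -0.592, 0, 0.004, -0.004, -0.209, 0.65, 0.026, -0.592, 0, 0.004, -0.004, -0.209, 0.65, 0.026, -0.592, 0, 0.004, -0.004, -0.209, 0.65, 0.026, -0.592, 0, 0.004, -0.004, -0.209, 0.65, 0.026, -0.592, 0, 0.004, -0.004, -0.209, 0.65, 0.026, -0.592, 0, 0.004, -0.004, -0.209, 0.65, 0.026, -0.592, 0, 0.004, -0.004, -0.209, 0.65, 0.026, -0.592, 0, 0.004, -0.004, -0.209, 0.65, 0.026, -0.592, 0, 0.004, -0.004, -0.209, 0.65, 0.026, -0.592, 0, 0.004, -0.004, -0.209, 0.65, 0.026, -0.592, 0, 0.004, -0.004, -0.209, 0.65, 0.026, -0.592, 0, 0.004, -0.004, -0.209, 0.65, 0.026, -0.592, 0, 0.004, -0.004, -0.209, 0.65, 0.026, -0.592, 0, 0.004, -0.004, -0.209, 0.65, 0.026, -0.592, 0, 0.004, -0.004, -0.209, 0.65, 0.026, -0.592, 0, 0.004, -0.004, -0.209, 0.65, 0.026, -0.592, 0, 0.004, -0.004, -0.209, 0.65]'

```text
time_s: 10.75
eef_pos: [0.5502, 0.2774, 0.203]
eef_rot: [-0.002, 0.999, 0.053, -0.002]
wrist_force: [0.7, 0.9, -0.0]
opening: 0.65
grasp_force: 0.0
```

```bash
python3 d.py .5508 .2772 .093 .107; python3 - <<'E'
from h import *
im=ctrl.camera("top")[:,:,::-1]; h=cv2.cvtColor(np.ascontiguousarray(im),cv2.COLOR_BGR2HSV).astype(int); A,B,C=h[...,0],h[...,1],h[...,2]
m=(A>50)&(A<85)&(B>90); m[:,:320]=0
p=cast("top",np.argwhere(m)[:,::-1],.042)[:,:2]-[.4636,-.3072]; y=-.1026; e=np.array([np.cos(y),np.sin(y)])
a=p@e; b=p@[-e[1],e[0]]; print(np.percentile(a,[.5,99.5]),np.percentile(b,[1,10,90,99]))
E
```

```text
t 10.75 pos [0.5502 0.2774 0.203 ] open 0.65 grip 0.0 toolx yaw 0.1054 q [0.27 0.37 1.58 0.01 1.19 1.74]
shift [0.001  0.0007 0.11  ] turn [-0.0044  0.0034 -0.0016]
[-0.06774571  0.06774795] [-0.01632393 -0.01410191  0.01162959  0.0131308 ]
```

Green is centred in its lane. Grasp red.

Request:
carry_out --steps '[0, 0, 0.04, -0.003, 0.003, 0, 0.65, 0, 0, 0.07, -0.003, 0.003, 0, 0.65, 0, 0, 0.09, -0.003, 0.003, 0, 0.65, 0, 0, 0.105, -0.003, 0.003, 0, 0.65, 0, 0, 0.11, -0.003, 0.003, 0, 0.65, 0, 0, 0.11, -0.003, 0.003, 0, 0.65, 0, 0, 0.11, -0.003, 0.003, 0, 0.5, 0, 0, 0.11, -0.003, 0.003, 0, 0.42, 0, 0, 0.11, -0.003, 0.003, 0, 0.36, 0, 0, 0.11, -0.003, 0.003, 0, 0.3, 0, 0, 0.11, -0.003, 0.003, 0, 0.2, 0, 0, 0.11, -0.003, 0.003, 0, 0.1, 0, 0, 0.11, -0.003, 0.003, 0, 0, 0, 0, 0.11, -0.003, 0.003, 0, 0, 0, 0, 0.11, -0.003, 0.003, 0, 0]'

```text
time_s: 12.3
eef_pos: [0.5502, 0.2789, 0.0941]
eef_rot: [-0.001, 0.999, 0.053, 0.001]
wrist_force: [-0.6, 0.3, 6.0]
opening: 0.316
grasp_force: 59.1
```

Request:
carry_out --steps '[0, 0, -0.01, 0, 0, 0, 0, 0, 0, -0.03, 0, 0, 0, 0, 0, 0, -0.06, 0, 0, 0, 0, 0, 0, -0.09, 0, 0, 0, 0, 0, 0, -0.11, 0, 0, 0, 0, 0, 0, -0.11, 0, 0, 0, 0, 0, 0, -0.11, 0, 0, 0, 0]'

```text
time_s: 13.0
eef_pos: [0.5495, 0.2786, 0.2031]
eef_rot: [-0.001, 0.999, 0.053, -0.0]
wrist_force: [-0.2, -0.8, -0.5]
opening: 0.309
grasp_force: 59.0
```

```bash
python3 off.py red; python3 d.py .4715 -.2315 .203 -.1026
```

```text
top 532 along [-0.0682  0.0685] mid 0.0002 across [-0.0216  0.0138]
side 1125 along [-0.0686  0.0688] mid 0.0001 across [-0.0185  0.0218]
t 13.1 pos [0.5487 0.2783 0.2013] open 0.316 grip 59.03214991092682 toolx yaw 0.1068 q [0.28 0.37 1.58 0.   1.19 1.74]
shift [-0.1311  0.4987 -0.0017] turn [-0.0006  0.0033  0.2094]
```

Request:
carry_out --steps '[-0.01, 0.03, 0, 0, 0, 0.01, 0, -0.131, 0.499, 0, 0, 0, 0.209, 0, -0.131, 0.499, 0, 0, 0, 0.209, 0, -0.131, 0.499, 0, 0, 0, 0.209, 0, -0.131, 0.499, 0, 0, 0, 0.209, 0, -0.131, 0.499, 0, 0, 0, 0.209, 0, -0.131, 0.499, 0, 0, 0, 0.209, 0, -0.131, 0.499, 0, 0, 0, 0.209, 0, -0.131, 0.499, 0, 0, 0, 0.209, 0, -0.131, 0.499, 0, 0, 0, 0.209, 0, -0.131, 0.499, 0, 0, 0, 0.209, 0, -0.131, 0.499, 0, 0, 0, 0.209, 0, -0.131, 0.499, 0, 0, 0, 0.209, 0, -0.131, 0.499, 0, 0, 0, 0.209, 0, -0.131, 0.499, 0, 0, 0, 0.209, 0, -0.131, 0.499, 0, 0, 0, 0.209, 0]'

```text
time_s: 14.7
eef_pos: [0.4727, -0.2303, 0.2021]
eef_rot: [-0.001, 0.999, -0.05, -0.001]
wrist_force: [0.8, 0.7, 0.1]
opening: 0.315
grasp_force: 59.2
```

```bash
python3 off.py red; python3 d.py .4715 -.2315 .093 -.1026
```

```text
top 167 along [-0.0219  0.0691] mid 0.0236 across [-0.013   0.0135]
side 341 along [-0.0664  0.0693] mid 0.0014 across [-0.0234  0.0233]
t 14.8 pos [ 0.4728 -0.2307  0.2023] open 0.314 grip 59.15841668844223 toolx yaw -0.1008 q [-0.68  0.19  1.82  0.    1.14  0.99]
shift [-0.0011  0.0011  0.1093] turn [-0.0012  0.0007  0.0018]
```

Request:
carry_out --steps '[-0.001, 0.001, 0.03, 0, 0, 0.001, 0, -0.001, 0.001, 0.06, 0, 0, 0.001, 0, -0.001, 0.001, 0.085, 0, 0, 0.001, 0, -0.001, 0.001, 0.098, 0, 0, 0.001, 0, -0.001, 0.001, 0.105, 0, 0, 0.001, 0, -0.001, 0.001, 0.109, 0, 0, 0.001, 0, -0.001, 0.001, 0.109, 0, 0, 0.001, 0, -0.001, 0.001, 0.109, 0, 0, 0.001, 0]'

```text
time_s: 15.6
eef_pos: [0.4722, -0.2329, 0.0945]
eef_rot: [0.0, 0.999, -0.051, 0.001]
wrist_force: [0.5, 0.8, -0.5]
opening: 0.313
grasp_force: 59.2
```

Request:
carry_out --steps '[0, 0, 0, 0, 0, 0, 0.33, 0, 0, 0, 0, 0, 0, 0.38, 0, 0, 0, 0, 0, 0, 0.45, 0, 0, 0, 0, 0, 0, 0.55, 0, 0, 0, 0, 0, 0, 0.65, 0, 0, 0, 0, 0, 0, 0.65, 0, 0, -0.02, 0, 0, 0, 0.65, 0, 0, -0.05, 0, 0, 0, 0.65, 0, 0, -0.08, 0, 0, 0, 0.65, 0, 0, -0.11, 0, 0, 0, 0.65, 0, 0, -0.11, 0, 0, 0, 0.65]'

```text
time_s: 16.7
eef_pos: [0.4735, -0.234, 0.2078]
eef_rot: [0.002, 0.999, -0.051, 0.003]
wrist_force: [0.7, -0.9, 0.2]
opening: 0.65
grasp_force: 0.0
```

```bash
python3 d.py .5608 .1965 .203 .105 
```

```text
t 16.7 pos [ 0.4735 -0.234   0.2078] open 0.65 grip 0.0 toolx yaw -0.103 q [-0.68  0.18  1.81  0.    1.14  0.99]
shift [ 0.0425 -0.4372  0.0037] turn [ 0.0039 -0.0058 -0.208 ]
```

Request:
carry_out --steps '[0.042, -0.438, 0, 0, 0, -0.208, 0.65, 0.042, -0.438, 0, 0, 0, -0.208, 0.65, 0.042, -0.438, 0, 0, 0, -0.208, 0.65, 0.042, -0.438, 0, 0, 0, -0.208, 0.65, 0.042, -0.438, 0, 0, 0, -0.208, 0.65, 0.042, -0.438, 0, 0, 0, -0.208, 0.65, 0.042, -0.438, 0, 0, 0, -0.208, 0.65, 0.042, -0.438, 0, 0, 0, -0.208, 0.65, 0.042, -0.438, 0, 0, 0, -0.208, 0.65, 0.042, -0.438, 0, 0, 0, -0.208, 0.65, 0.042, -0.438, 0, 0, 0, -0.208, 0.65, 0.042, -0.438, 0, 0, 0, -0.208, 0.65, 0.042, -0.438, 0, 0, 0, -0.208, 0.65, 0.042, -0.438, 0, 0, 0, -0.208, 0.65]'

```text
time_s: 18.1
eef_pos: [0.5584, 0.1977, 0.2037]
eef_rot: [-0.001, 0.999, 0.051, -0.0]
wrist_force: [-0.4, 0.4, -0.0]
opening: 0.654
grasp_force: 0.0
```

```bash
python3 - <<'E'
from h import *
im=ctrl.camera("top"); cv2.imwrite("pics/t4.png",cv2.resize(im[130:330,80:520,::-1],None,fx=1.8,fy=1.8))
E
python3 d.py .5608 .1965 .093 .105
```

```text
t 18.15 pos [0.5584 0.1978 0.2038] open 0.649 grip 0.0 toolx yaw 0.1032 q [0.14 0.32 1.64 0.   1.17 1.61]
shift [0.0023 0.0017 0.1108] turn [-0.0013  0.0006 -0.0018]
```

View pics/t4.png

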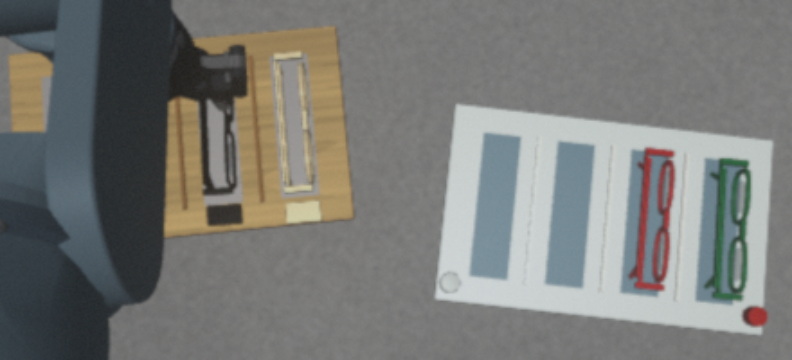

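Red and green both stand in their lanes (px 655,220 and 735,228). Grasp black.

Request:
carry_out --steps '[0.002, 0.002, 0.04, 0, 0, 0, 0.65, 0.002, 0.002, 0.07, 0, 0, 0, 0.65, 0.002, 0.002, 0.09, 0, 0, 0, 0.65, 0.002, 0.002, 0.105, 0, 0, 0, 0.65, 0.002, 0.002, 0.11, 0, 0, 0, 0.65, 0.002, 0.002, 0.11, 0, 0, 0, 0.65, 0.002, 0.002, 0.11, 0, 0, 0, 0.5, 0.002, 0.002, 0.11, 0, 0, 0, 0.42, 0.002, 0.002, 0.11, 0, 0, 0, 0.36, 0.002, 0.002, 0.11, 0, 0, 0, 0.3, 0.002, 0.002, 0.11, 0, 0, 0, 0.2, 0.002, 0.002, 0.11, 0, 0, 0, 0.1, 0.002, 0.002, 0.11, 0, 0, 0, 0, 0.002, 0.002, 0.11, 0, 0, 0, 0, 0.002, 0.002, 0.11, 0, 0, 0, 0]'

```text
time_s: 19.65
eef_pos: [0.5613, 0.1974, 0.0951]
eef_rot: [-0.001, 0.999, 0.052, 0.001]
wrist_force: [-0.0, 0.1, 5.9]
opening: 0.311
grasp_force: 58.6
```

Request:
carry_out --steps '[0, 0, -0.01, 0, 0, 0, 0, 0, 0, -0.03, 0, 0, 0, 0, 0, 0, -0.06, 0, 0, 0, 0, 0, 0, -0.09, 0, 0, 0, 0, 0, 0, -0.11, 0, 0, 0, 0, 0, 0, -0.11, 0, 0, 0, 0, 0, 0, -0.11, 0, 0, 0, 0]'

```text
time_s: 20.35
eef_pos: [0.5604, 0.1972, 0.2039]
eef_rot: [-0.001, 0.999, 0.052, -0.0]
wrist_force: [0.3, -0.2, -0.8]
opening: 0.314
grasp_force: 58.9
```

```bash
python3 off.py black; python3 - <<'E'
from h import *
im=ctrl.camera("side"); cv2.imwrite("pics/s5.png",cv2.resize(im[130:430,100:420,::-1],None,fx=2,fy=2))
E
python3 d.py .4792 -.1559 .203 -.1026
```

```text
top 2027 along [-0.0791  0.0838] mid 0.0024 across [-0.0227  0.0237]
side 1265 along [-0.0686  0.067 ] mid -0.0008 across [-0.023   0.0234]
t 20.5 pos [0.5596 0.197  0.2021] open 0.318 grip 58.93793150782585 toolx yaw 0.1048 q [0.14 0.33 1.64 0.   1.17 1.6 ]
shift [-0.1168  0.3425 -0.0009] turn [-0.0009  0.0037  0.2074]
```

View pics/s5.png

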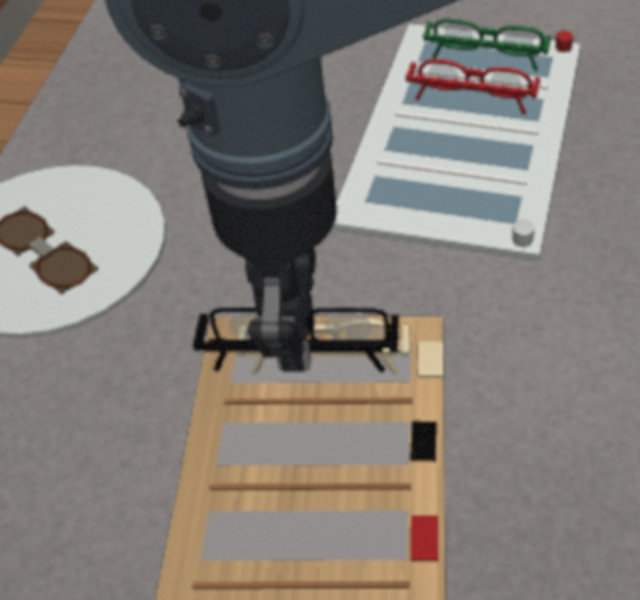

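Black is held level and centred (crop px 195–398, row 345). Carry it over.

Request:
carry_out --steps '[-0.01, 0.03, 0, 0, 0, 0.01, 0, -0.117, 0.343, 0, 0, 0, 0.207, 0, -0.117, 0.343, 0, 0, 0, 0.207, 0, -0.117, 0.343, 0, 0, 0, 0.207, 0, -0.117, 0.343, 0, 0, 0, 0.207, 0, -0.117, 0.343, 0, 0, 0, 0.207, 0, -0.117, 0.343, 0, 0, 0, 0.207, 0, -0.117, 0.343, 0, 0, 0, 0.207, 0, -0.117, 0.343, 0, 0, 0, 0.207, 0, -0.117, 0.343, 0, 0, 0, 0.207, 0, -0.117, 0.343, 0, 0, 0, 0.207, 0, -0.117, 0.343, 0, 0, 0, 0.207, 0, -0.117, 0.343, 0, 0, 0, 0.207, 0]'

```text
time_s: 21.8
eef_pos: [0.4803, -0.155, 0.2032]
eef_rot: [-0.001, 0.999, -0.05, -0.001]
wrist_force: [-0.5, -0.6, -0.9]
opening: 0.315
grasp_force: 59.1
```

```bash
python3 d.py .4792 -.1559 .093 -.1026
```

```text
t 21.8 pos [ 0.4803 -0.155   0.2032] open 0.315 grip 59.05326247215271 toolx yaw -0.1003 q [-0.55  0.14  1.87  0.    1.13  1.12]
shift [-0.0009  0.0011  0.1102] turn [-0.0015  0.0011  0.0023]
```

Request:
carry_out --steps '[-0.001, 0, 0.03, 0, 0, 0.002, 0, -0.001, 0, 0.06, 0, 0, 0.002, 0, -0.001, 0, 0.085, 0, 0, 0.002, 0, -0.001, 0, 0.098, 0, 0, 0.002, 0, -0.001, 0, 0.105, 0, 0, 0.002, 0, -0.001, 0, 0.109, 0, 0, 0.002, 0, -0.001, 0, 0.109, 0, 0, 0.002, 0, -0.001, 0, 0.109, 0, 0, 0.002, 0]'

```text
time_s: 22.6
eef_pos: [0.4799, -0.1564, 0.0955]
eef_rot: [-0.0, 0.999, -0.052, 0.001]
wrist_force: [0.1, -0.7, -0.5]
opening: 0.316
grasp_force: 59.1
```

Request:
carry_out --steps '[0, 0, 0, 0, 0, 0, 0.33, 0, 0, 0, 0, 0, 0, 0.38, 0, 0, 0, 0, 0, 0, 0.45, 0, 0, 0, 0, 0, 0, 0.55, 0, 0, 0, 0, 0, 0, 0.65, 0, 0, 0, 0, 0, 0, 0.65, 0, 0, -0.02, 0, 0, 0, 0.65, 0, 0, -0.05, 0, 0, 0, 0.65, 0, 0, -0.08, 0, 0, 0, 0.65, 0, 0, -0.11, 0, 0, 0, 0.65, 0, 0, -0.11, 0, 0, 0, 0.65, 0, 0, -0.11, 0, 0, 0, 0.65]'

```text
time_s: 23.8
eef_pos: [0.4793, -0.1563, 0.2049]
eef_rot: [-0.0, 0.999, -0.052, 0.0]
wrist_force: [-0.1, -0.8, -0.2]
opening: 0.641
grasp_force: 0.0
```

```bash
python3 d.py .5636 .1202 .203 .106 
```

```text
t 23.8 pos [ 0.4793 -0.1563  0.2049] open 0.641 grip 0.0 toolx yaw -0.1042 q [-0.55  0.14  1.87  0.    1.13  1.12]
shift [ 0.0551 -0.2837  0.0021] turn [-0.0004 -0.0007 -0.2102]
```

Request:
carry_out --steps '[0.055, -0.284, 0, 0, 0, -0.21, 0.65, 0.055, -0.284, 0, 0, 0, -0.21, 0.65, 0.055, -0.284, 0, 0, 0, -0.21, 0.65, 0.055, -0.284, 0, 0, 0, -0.21, 0.65, 0.055, -0.284, 0, 0, 0, -0.21, 0.65, 0.055, -0.284, 0, 0, 0, -0.21, 0.65, 0.055, -0.284, 0, 0, 0, -0.21, 0.65, 0.055, -0.284, 0, 0, 0, -0.21, 0.65, 0.055, -0.284, 0, 0, 0, -0.21, 0.65, 0.055, -0.284, 0, 0, 0, -0.21, 0.65, 0.055, -0.284, 0, 0, 0, -0.21, 0.65]'

```text
time_s: 24.9
eef_pos: [0.5632, 0.1194, 0.2045]
eef_rot: [-0.001, 0.999, 0.052, -0.0]
wrist_force: [0.1, 0.5, -0.9]
opening: 0.65
grasp_force: 0.0
```

```bash
python3 d.py .5636 .1202 .093 .106
```

```text
t 24.9 pos [0.5632 0.1194 0.2045] open 0.65 grip 0.0 toolx yaw 0.1039 q [0.   0.29 1.69 0.   1.16 1.47]
shift [ 0.0006 -0.0006  0.1115] turn [-0.0013  0.0009 -0.0021]
```

Request:
carry_out --steps '[0, 0, 0.04, 0, 0, 0, 0.65, 0, 0, 0.07, 0, 0, 0, 0.65, 0, 0, 0.09, 0, 0, 0, 0.65, 0, 0, 0.105, 0, 0, 0, 0.65, 0, 0, 0.111, 0, 0, 0, 0.65, 0, 0, 0.111, 0, 0, 0, 0.65, 0, 0, 0.111, 0, 0, 0, 0.5, 0, 0, 0.111, 0, 0, 0, 0.42, 0, 0, 0.111, 0, 0, 0, 0.36, 0, 0, 0.111, 0, 0, 0, 0.3, 0, 0, 0.111, 0, 0, 0, 0.2, 0, 0, 0.111, 0, 0, 0, 0.1, 0, 0, 0.111, 0, 0, 0, 0, 0, 0, 0.111, 0, 0, 0, 0, 0, 0, 0.111, 0, 0, 0, 0]'

```text
time_s: 26.4
eef_pos: [0.5639, 0.1208, 0.0949]
eef_rot: [-0.001, 0.999, 0.053, 0.001]
wrist_force: [-0.5, -0.4, 5.6]
opening: 0.31
grasp_force: 58.6
```

Request:
carry_out --steps '[0, 0, -0.01, 0, 0, 0, 0, 0, 0, -0.03, 0, 0, 0, 0, 0, 0, -0.06, 0, 0, 0, 0, 0, 0, -0.09, 0, 0, 0, 0, 0, 0, -0.11, 0, 0, 0, 0, 0, 0, -0.11, 0, 0, 0, 0, 0, 0, -0.11, 0, 0, 0, 0]'

```text
time_s: 27.1
eef_pos: [0.5632, 0.1206, 0.2039]
eef_rot: [-0.001, 0.999, 0.053, 0.0]
wrist_force: [0.2, 0.0, 0.3]
opening: 0.316
grasp_force: 59.0
```

```bash
python3 off.py cream; python3 - <<'E'
from h import *
im=ctrl.camera("side"); cv2.imwrite("pics/s6.png",cv2.resize(im[130:430,100:420,::-1],None,fx=2,fy=2))
E
python3 d.py .487 -.080 .203 -.1026
```

```text
top 15 along [-0.0846 -0.04  ] mid -0.0623 across [-0.024  -0.0163]
side 537 along [-0.0686  0.0694] mid 0.0004 across [-0.0215  0.0143]
t 27.25 pos [0.5623 0.1206 0.202 ] open 0.315 grip 59.031166434288025 toolx yaw 0.1057 q [0.   0.29 1.69 0.   1.16 1.47]
shift [-0.0961  0.1915 -0.001 ] turn [-0.0014  0.0036  0.2083]
```

View pics/s6.png

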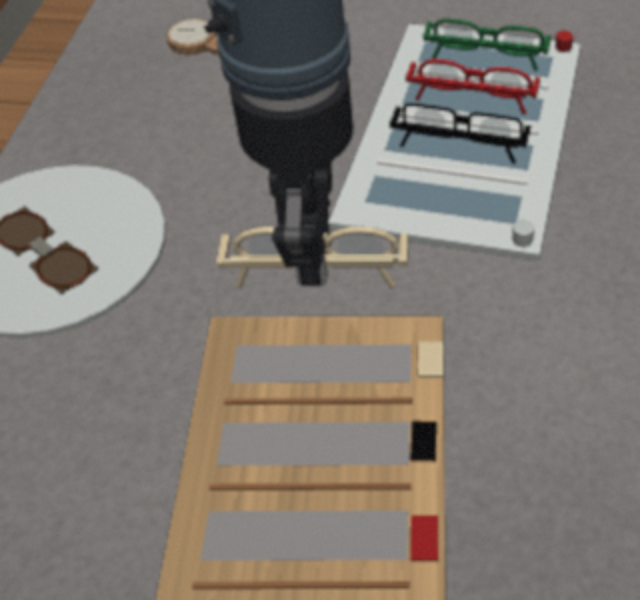

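Cream is held level and centred (crop px 218–408, row 258), and the other three stand in their lanes. Carry it over.

Request:
carry_out --steps '[-0.01, 0.03, 0, 0, 0, 0.01, 0, -0.096, 0.192, 0, 0, 0, 0.208, 0, -0.096, 0.192, 0, 0, 0, 0.208, 0, -0.096, 0.192, 0, 0, 0, 0.208, 0, -0.096, 0.192, 0, 0, 0, 0.208, 0, -0.096, 0.192, 0, 0, 0, 0.208, 0, -0.096, 0.192, 0, 0, 0, 0.208, 0, -0.096, 0.192, 0, 0, 0, 0.208, 0, -0.096, 0.192, 0, 0, 0, 0.208, 0, -0.096, 0.192, 0, 0, 0, 0.208, 0]'

```text
time_s: 28.25
eef_pos: [0.4883, -0.0795, 0.2033]
eef_rot: [-0.001, 0.999, -0.05, -0.001]
wrist_force: [-0.2, -1.1, -0.2]
opening: 0.316
grasp_force: 59.2
```

```bash
python3 d.py .487 -.080 .093 -.1026
```

```text
t 28.25 pos [ 0.4883 -0.0795  0.2033] open 0.316 grip 59.19588088989258 toolx yaw -0.1005 q [-0.4   0.12  1.89  0.    1.13  1.27]
shift [-0.0011  0.0008  0.1103] turn [-0.0015  0.0012  0.0021]
```

Request:
carry_out --steps '[-0.001, 0, 0.03, 0, 0, 0.002, 0, -0.001, 0, 0.06, 0, 0, 0.002, 0, -0.001, 0, 0.085, 0, 0, 0.002, 0, -0.001, 0, 0.098, 0, 0, 0.002, 0, -0.001, 0, 0.105, 0, 0, 0.002, 0, -0.001, 0, 0.109, 0, 0, 0.002, 0, -0.001, 0, 0.109, 0, 0, 0.002, 0, -0.001, 0, 0.109, 0, 0, 0.002, 0]'

```text
time_s: 29.05
eef_pos: [0.488, -0.0805, 0.0955]
eef_rot: [-0.0, 0.999, -0.052, 0.001]
wrist_force: [0.3, -0.1, -0.4]
opening: 0.311
grasp_force: 59.2
```

Request:
carry_out --steps '[0, 0, 0, 0, 0, 0, 0.33, 0, 0, 0, 0, 0, 0, 0.38, 0, 0, 0, 0, 0, 0, 0.45, 0, 0, 0, 0, 0, 0, 0.55, 0, 0, 0, 0, 0, 0, 0.65, 0, 0, 0, 0, 0, 0, 0.65, 0, 0, -0.02, 0, 0, 0, 0.65, 0, 0, -0.05, 0, 0, 0, 0.65, 0, 0, -0.08, 0, 0, 0, 0.65, 0, 0, -0.11, 0, 0, 0, 0.65, 0, 0, -0.15, 0, 0, 0, 0.65, 0, -0.05, -0.15, 0, 0, 0, 0.65, 0, -0.1, -0.15, 0, 0, 0, 0.65, 0, -0.15, -0.15, 0, 0, 0, 0.65, 0, -0.2, -0.15, 0, 0, 0, 0.65, 0, -0.25, -0.15, 0, 0, 0, 0.65, 0, -0.3, -0.15, 0, 0, 0, 0.65, 0, -0.3, -0.15, 0, 0, 0, 0.65]'

```text
time_s: 30.85
eef_pos: [0.5179, 0.2234, 0.2449]
eef_rot: [-0.002, 0.999, -0.049, -0.0]
wrist_force: [-0.8, -0.9, -0.1]
opening: 0.651
grasp_force: 0.0
```

```bash
python3 - <<'E'
from h import *
ims=[cv2.resize(ctrl.camera(n)[r[0]:r[0]+140,r[1]:r[1]+200,::-1],None,fx=3.9,fy=2.1*1.0 if 0 else 2.1) for n,r in(("top",(185,315)),("side",(125,235)))]
cv2.imwrite("pics/final.png",np.vstack(ims))
im=ctrl.camera("top")[:,:,::-1]; h=cv2.cvtColor(np.ascontiguousarray(im),cv2.COLOR_BGR2HSV).astype(int); A,B,C=h[...,0],h[...,1],h[...,2]
y=-.1026; e=np.array([np.cos(y),np.sin(y)]); M=dict(green=(A>50)&(A<85)&(B>90),red=((A<8)|(A>172))&(B>140),black=(C<60),cream=(A>15)&(A<35)&(B>25)&(C>120))
for k,c in dict(green=(.4636,-.3072),red=(.4715,-.2315),black=(.4792,-.1559),cream=(.487,-.08)).items():
    p=cast("top",np.argwhere(M[k])[:,::-1],.044)[:,:2]-c; a=p@e; b=p@[-e[1],e[0]]; s=(abs(a)<.08)&(abs(b)<.03)
    print(k,s.sum(),np.percentile(a[s],[.5,99.5]).round(4),np.percentile(b[s],[1,10,90,99]).round(4))
E
python3 d.py
```

```text
green 445 [-0.0677  0.0671] [-0.0155 -0.0132  0.0125  0.0141]
red 274 [-0.066   0.0682] [-0.0146 -0.013   0.012   0.0128]
black 114 [-0.0664  0.0663] [-0.0109 -0.0069  0.0127  0.0159]
cream 603 [-0.0675  0.0693] [-0.0141 -0.0126  0.0125  0.0138]
t 31.0 pos [0.518  0.2179 0.2444] open 0.647 grip 0.0 toolx yaw -0.1031 q [0.19 0.21 1.7  0.   1.23 1.86]
```

View pics/final.png

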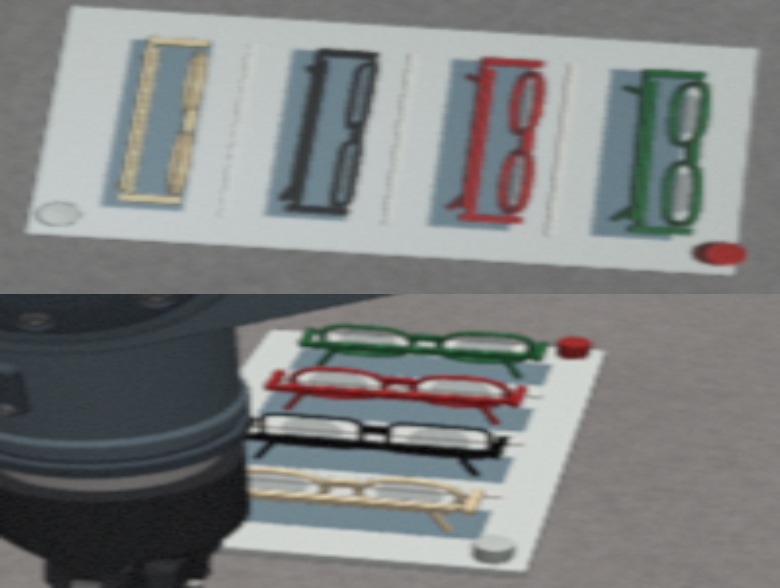

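All four stand upright and centred within about 1–2 mm. From the red knob the order is green, red, black, cream, and the arm is clear. Handing in.

```bash
python3 -c "
from bench import ctrl; print(ctrl.hand_in())"
```

```text
the job is handed in; nothing more can be done
None
```

The job is handed in: all four frames stand released and upright, centred in their lanes on the white rack, in the order green, red, black, cream counted from the red knob.

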